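# Switch a gas dosing panel from vent to feed and open its coarse flow ring

## Task

Put the gas dosing panel on feed: lift the selector lever out of its vent notch, swing it over the middle notch and let it drop fully home in the feed notch, the one nearest the flow valve. Only then open the coarse flow, the large lower ring of the flow valve's two concentric knobs, anticlockwise until its pointer lines up with the set marker on the dial. The small fine-trim knob on top of it and the set marker are already set and must stay as they are, and nothing else on the bench is to be knocked about.

Things in the scene. Friction and masses are not known exactly. Their poses are not given: they have to be found in the camera images.
- panel: Gas dosing panel, fixed on the bench: aluminium plate 210 by 450 by 12 mm. Origin at bench height; the plate spans x -120 to 90 mm, y -240 to 210 mm of it. x points away from the operator, y to his left, z up. Along its line x = 30 mm stand, from +y to -y: selector valve (axis y = 90 mm), relief valve (-35), flow valve with two concentric knobs (-100), pressure gauge (-185).
- relief_top (a point): Top of the relief valve, an upright brass cylinder 24 mm across, 118 mm above the bench. It stands 65 mm from the flow valve's axis, close beside the coarse ring: fingers that grip the ring have room when the gripper closes along panel x, or up to 55 degrees either way from it, but not along panel y.
- gauge_centre (a point): Centre of the pressure gauge's head, round, 63 mm across, 30 mm thick, facing -x of the panel, 150 mm above the bench (top at 182 mm), on an upright stem 16 mm across, 85 mm from the flow valve's axis on the side away from the relief valve.
- lever_grip (a point): Centre of the selector lever's grip, an upright black cylinder 28 mm across, 62 mm tall, on a steel arm 120 mm out from the selector's upright axis (x = 30, y = 90 mm of the panel). In a notch this point is 112.5 mm above the bench. The lever swings with light friction (1 N at the grip); lifting takes 4 to 7 N against weight and a light spring; let go, it drops by itself.
- selector (a joint): Lever angle about its upright axis, rad, growing anticlockwise from above. 0 = vent notch (arm at 135 degrees anticlockwise from panel x: towards the operator and to his left), 0.75 = middle notch (arm along panel -x, valve shut), 1.5 = feed notch (arm at 225 degrees, nearest the flow valve). In a notch it has 0.045 rad of play either way; stops at -0.045 and 1.545.
- selector_lift (a joint): How far the lever arm is lifted, m: 0 = down in a notch, 0.026 = top stop. The arm (16 mm wide, 12 mm thick, underside 70 mm above the bench when down) lies between the teeth of a notched quadrant, 66 to 90 mm from the axis, which rise to 81 mm. It clears them from 0.014 up, 0.018 to 0.022 is comfortable; resting on a tooth it reads about 0.011.
- coarse_grip (a point): Point on the flow valve's upright axis (x = 30, y = -100 mm of the panel), 95 mm above the bench. The coarse ring is a fluted black knob 64 mm across, 69 to 105 mm above the bench, over a white dial (66 mm). Fingertips kept 76 mm or more above the bench clear pointer and marker. It turns with light friction (0.06 N m) and stays where it is left.
- coarse (a joint): Angle of the coarse ring, rad, growing anticlockwise from above (opening). At 0 its pointer points along -y of the panel, at 1.571 along +x. Stops at 0 and 3.1. It starts nearly closed.
- coarse_pointer (a point): Tip of the coarse ring's pointer, a black lug 7 mm wide with a white line, low on the ring's rim; the tip is 40 mm from the axis and 72 mm above the bench. A white line on the top of the ring shows the same direction.
- set_marker (a point): The point that the set marker indicates, 40 mm from the flow valve's axis, 72 mm above the bench. The marker is a small dark steel tab, 8 mm wide, top at 74 mm, 41 to 52 mm from the axis, on a settable aluminium bezel 104 mm across round the dial. When pointer and marker are in line, this point and the pointer's tip coincide.
- marker (a joint): Angle of the set marker, rad, in the same sense and from the same zero as the coarse ring: the ring is on the marker when both angles are equal.
- fine_pointer (a point): End of the black line on top of the small fine-trim knob, at its rim, 15 mm from the axis, 133 mm above the bench. The knob is aluminium, 30 mm across, stands on the coarse ring's axis above it, from 106 to 133 mm above the bench, and turns very easily. It must stay where it is.
- wash_bottle: White plastic wash bottle, 62 mm across, 185 mm tall, thin bent spout; a bystander standing on the bench beside the panel. Origin under its centre.
- flask: Conical glass flask, 80 mm across at the foot, 122 mm tall, a bystander standing on the bench beside the panel. Origin under its centre.
- beaker: Glass beaker, 68 mm across, 85 mm tall, a bystander standing on the bench beside the panel. Origin under its centre.
- jar: White jar of thread paste with a black cap, 48 mm across, 55 mm tall, a bystander standing on the plate in front of the flow valve and gauge. Origin under its centre.
- nut: Spare steel hexagon nut, 42 mm across, 24 mm tall, a bystander lying on the plate between the selector and the relief valve. Origin under its centre.
- spanner: Steel spanner, 160 mm long, a bystander lying on the bench in front of the plate. Origin at its middle, long axis x.
- sample_box: Open wooden sample box, 75 by 160 by 38 mm, a bystander standing on the bench to the right. Origin under its centre.
- tweezers: Steel tweezers, 125 mm long, 4 mm high, a bystander lying on the bench to the left. Origin at the middle, long axis x.

How it is judged:
By the outcome, as a careful person would: the job done as asked, in the order asked, and still so for the second after the job is handed in, with the robot touching nothing.
It also fails if it takes over 61 s, if anything falls off the work surface, if the arm or the gripper's body presses on something with over 40 N, if the wrist force passes 120 N, or if a joint passes its speed limit or range.

## Robot

A 7-joint arm with a two-finger parallel gripper is mounted at the origin on the work surface. World frame = base frame: x ahead of the robot, y to its left, z up, the work surface at z = 0. Lengths are in m, angles in degrees, forces in N, time in s.
With the tool pointing down it reaches from about 0.4 to 0.925 m from the base axis. Payload 4.1 kg.
Tool frame: the origin (TCP) lies at the very end of the fingers, on their centre line; the grasp point (between the pads) lies 19 mm behind it; z points along the fingers, y is the line along which they close (so a half turn about z gives the same grasp; the last joint's range is limited). The gripper opens to 85 mm and grips with 20 to 120 N. Pads are 22 mm wide; open, the fingers measure 114 mm over their backs; the gripper's body (76 mm by 85 mm) begins 54 mm behind the grasp point. The pads swing forward as they close: fully open they stand 13 mm farther back than shut.
Start: joints at [-75.917, 22.827, 2.584, 88.041, -1.071, 69.15, -2.905], TCP at [0.22, 0.612, 0.231] pointing down, gripper open.
Joint ranges: [-161.44, 161.44], [-28.35, 127.94], [-78.24, 83.42], [0, 140.83], [-78.03, 258.03], [13.02, 114.36], [-168.23, 168.23]. Speed limits (degrees/s): [147.25, 147.25, 180, 180, 180, 180, 180].

## Interface

Orientations are given as a 3x3 rotation matrix whose columns are the frame's x, y, z axes.
In Python, from rig import arm gives the robot as it stands. The module is installed in compiled form; this text tells all that it offers.
- The arm moves only by the tool arm_command, never from a script. Its argument "targets" is text: rows parted by semicolons, each of 6 numbers parted by spaces: the shift along the tool's x, y, z in mm, then the turn, a rotation vector about the tool's x, y, z in rad. In form: dx dy dz wx wy wz; .... A call has 1 to 12 rows; each row shifts and turns the commanded pose from where the row before left it, along the tool's axes as they then stand; what a row does not reach is not made up. A row lasts 1/12 s, in which the tool goes at most 41.7 mm and 7.16 degrees, less where a joint would pass 70% of its speed; a pose out of reach is approached as far as the arm can. A call with a gripper value outside its range is refused whole. "fingers" is the gripper's target within -1 to 1 (shut at 1, half-way at 0, fully open at -1), set as the call begins (left out, the last holds). The fingers move at their own pace and stop on an object; "newtons" is the grip in N (left out, the last holds). Time passes only in rows, so rows that do not move let the fingers close. It gives the time, the measured TCP pose, the force, the opening and the grip force at its end, in the units of the state.
- arm.observe(): the state, without advancing time (a new reading comes with each control period).
- arm.get_image(name): name is "scene" or "top" or "wrist"; returns the picture (420x560x3 uint8, blue, green, red); there is no depth.
- arm.camera_model(name): a dict with "fx", "fy", "cx", "cy" (pixels), "position" and "rotation" of the camera in the world. Camera axes: x right, y down, z forward; pixel columns grow to the right and rows downward; lengths in m; the calibration is good to about 2 mm. The wrist camera is an equidistant fisheye: a pixel r from the principal point sees the ray r / f radians off the axis. A picture is of the moment at which its call begins: read the wrist's pose just before it. camera_model takes no time and is no camera call; for the wrist camera it gives the pose at the moment of the call.
- arm.sign_off(): hands the job in; it is judged then, once.
Trained networks look in the newest picture that a camera, given by its name, has taken for a name from the list of things; names that differ only in an ending like _2 or _b are one class to them, and where a whole thing is asked for, a point or a joint stands for the part that bears it (a point fixed in the world has none). Each returns a list of dicts, best first, with "score" (0 to 1); they miss things now and then, are a little off and sometimes report something else, mostly with a low value. They report only what shows in the picture. A call takes as long as a camera call.
- arm.boxes_of(name, camera): "centre" ([column, row] as shares, 0 to 1, of the picture: columns of its width, rows of its height, amid what is visible of it).
The state is a dict: "time_s": time; "qpos": joint angles; "joint_vel": joint speeds; "tau": joint torques, N m; "tool_pos": TCP position; "eef_rot": TCP orientation; "wrist_force": force on the tool from outside, world axes, zero at the start; "moment": the same for the moment, N m; "width": finger opening in m; "gripper_force": force on a finger pad.
Only numpy, scipy, OpenCV 4.12 (cv2) and the standard library are available. Lean on these libraries where they do the work, as an engineer would, in place of code of your own. Each camera call takes 0.05 s, during which the arm holds its last target. There are 200 camera calls.

## Working session

There is one attempt and no reset: what is moved stays moved. The work goes in short steps, Python scripts to look and compute and a tool call to move; the robot and the scene stay as the last step left them, time stands still between calls to the robot, and variables do not carry over. Pictures are saved under pics/ and viewed, at most 10 in all, crops included, and the job is handed in when it is done.

Besides the shell and the picture viewer there is one more tool, called after ">>>" as name(argument=value, ...), one argument or row to a line, values as JSON. arm_command: Moves the arm, as the interface text tells. Its arguments: {"type":"object","properties":{"targets":{"type":"string"},"fingers":{"type":"number"},"newtons":{"type":"number"}},"required":["targets"]}

```bash
mkdir -p pics; python3 - <<'E'
from rig import arm
import cv2,numpy as np
s=arm.observe();print(s['time_s'],s['tool_pos'],s['eef_rot'],s['width'])
for c in ["top","scene"]:
    im=arm.get_image(c);cv2.imwrite(f"pics/{c}0.png",im)
    m=arm.camera_model(c);print(c,m)
    for n in ["panel","relief_top","gauge_centre","lever_grip","coarse_grip","coarse_pointer","set_marker","fine_pointer","jar","nut"]:
        r=arm.boxes_of(n,c)[:2];print(n,[(round(q['score'],2),round(q['centre'][0]*560,1),round(q['centre'][1]*420,1)) for q in r])
E
```

```text
0.0 [0.21946341 0.61116108 0.23028265] [[-9.41176000e-01  3.37916357e-01 -5.22728905e-04]
 [ 3.37916733e-01  9.41174164e-01 -1.86393458e-03]
 [-1.37875044e-04 -1.93092934e-03 -9.99998126e-01]] 0.08530570378594789
top {'fx': 383.1706033418926, 'fy': 383.1706033418926, 'cx': 282.39620109773995, 'cy': 205.43822177177827, 'position': array([ 0.38511395, -0.008478  ,  1.27794948]), 'rotation': array([[ 0.01653825, -0.99190087,  0.12593309],
       [-0.99973593, -0.01841422, -0.01374693],
       [ 0.01595455, -0.12567249, -0.99194349]])}
panel [(0.67, 254.1, 192.0)]
relief_top [(0.97, 252.6, 193.0), (0.55, 268.0, 185.2)]
gauge_centre [(0.56, 253.0, 192.2), (0.23, 292.1, 179.7)]
lever_grip [(0.57, 198.8, 177.7)]
coarse_grip [(0.83, 286.7, 182.1), (0.19, 247.3, 129.8)]
coarse_pointer [(0.72, 285.5, 189.9), (0.49, 280.8, 178.8)]
set_marker [(0.86, 274.4, 196.0)]
fine_pointer [(0.52, 280.0, 179.0)]
jar [(0.45, 289.6, 220.8)]
nut [(0.45, 248.0, 169.0)]
scene {'fx': 425.52109711470075, 'fy': 425.52109711470075, 'cx': 282.95644867708614, 'cy': 214.16779601425426, 'position': array([1.20128517, 0.38234513, 0.93387055]), 'rotation': array([[-0.55549205,  0.59938593, -0.57633765],
       [ 0.83136911,  0.41362581, -0.37113216],
       [ 0.01593673, -0.68531029, -0.7280768 ]])}
panel [(0.65, 347.2, 239.9), (0.59, 315.6, 274.8)]
relief_top [(0.69, 316.1, 275.2), (0.43, 357.5, 291.1)]
gauge_centre [(0.95, 316.1, 272.4)]
lever_grip [(0.7, 271.5, 232.4), (0.65, 363.6, 287.5)]
coarse_grip [(0.88, 274.2, 242.4)]
coarse_pointer [(0.86, 271.3, 240.2), (0.45, 272.6, 312.1)]
set_marker [(0.47, 262.3, 254.1), (0.36, 314.1, 275.2)]
fine_pointer [(0.71, 272.8, 233.0), (0.25, 365.4, 286.6)]
jar [(0.72, 289.4, 222.4)]
nut [(0.61, 295.1, 286.7)]
```

```bash
python3 - <<'E'
import cv2
a=cv2.imread('pics/top0.png')[90:290,140:400];cv2.imwrite('pics/t0c.png',cv2.resize(a,(780,600),interpolation=cv2.INTER_CUBIC))
a=cv2.imread('pics/scene0.png')[150:350,180:440];cv2.imwrite('pics/s0c.png',cv2.resize(a,(780,600),interpolation=cv2.INTER_CUBIC))
E
```

```text
(no output)
```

View pics/t0c.png

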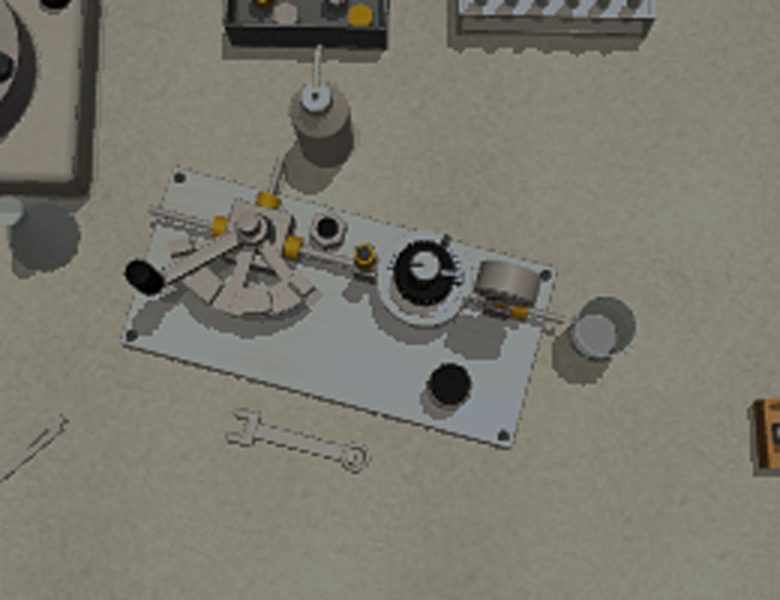

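View pics/s0c.png

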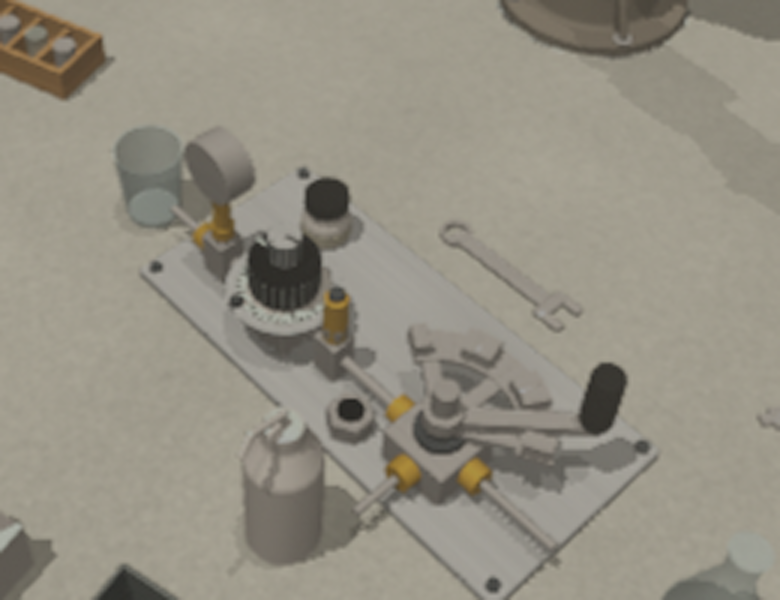

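The crops agree with each other: the plate corners, the lever in vent (grip at crop 145,276 in top) and the marker tab at crop 447,240 in top and 236,300 in scene are all visible. The ring pointer is near -y, and the fine knob's white cap is visible. Next I'll fit the panel pose from the corners.

```bash
cat > h.py <<'E'
import numpy as np,cv2
from scipy.optimize import least_squares
def proj(m,P):
    p=(np.asarray(P)-m['position'])@m['rotation']
    if m.get('fish'):
        th=np.arctan2(np.hypot(p[...,0],p[...,1]),p[...,2]);r=th/np.hypot(p[...,0],p[...,1])
        return np.stack([m['cx']+m['fx']*p[...,0]*r,m['cy']+m['fy']*p[...,1]*r],-1)
    return np.stack([m['cx']+m['fx']*p[...,0]/p[...,2],m['cy']+m['fy']*p[...,1]/p[...,2]],-1)
def rayz(m,uv,z):
    d=np.array([(uv[0]-m['cx'])/m['fx'],(uv[1]-m['cy'])/m['fy'],1.])
    if m.get('fish'):
        th=np.hypot(*d[:2]);d=np.array([*(d[:2]/th*np.sin(th)),np.cos(th)])
    d=m['rotation']@d
    return m['position']+d*(z-m['position'][2])/d[2]
def W(q,P):
    P=np.atleast_2d(P).astype(float);c,s=np.cos(q[2]),np.sin(q[2])
    return np.c_[q[0]+c*P[:,0]-s*P[:,1],q[1]+s*P[:,0]+c*P[:,1],P[:,2]]
E
python3 - <<'E'
from h import *
from rig import arm
C=[(.09,.21,.012),(-.12,.21,.012),(.09,-.24,.012),(-.12,-.24,.012),(.03,-.035,.118),(.03,-.1,.133)]
T=[(176,167),(123,345),(556,268),(512,448),(365,252),(425,263)]
S=[(497,602),(657,455),(143,270),(303,165),(337,294),(285,240)]
mt,ms=arm.camera_model('top'),arm.camera_model('scene')
T=np.array(T)/3+[140,90];S=np.array(S)/3+[180,150]
f=lambda q:np.r_[(proj(mt,W(q,C))-T).ravel(),(proj(ms,W(q,C))-S).ravel()]
r=least_squares(f,[.5,.1,-.25],loss='soft_l1');q=r.x
print(q,np.degrees(q[2]));print(f(q).reshape(-1,2).round(1).tolist())
np.save('q.npy',q)
a=np.radians(135)
g=W(q,[(.03+.12*np.cos(a),.09+.12*np.sin(a),.1125),(.03,.09,.1),(.03,-.1,.095)]);print(g, proj(mt,g[:1]),proj(ms,g[:1]))
for m,uv in((mt,(447/3+140,240/3+90)),(ms,(236/3+180,300/3+150))):
    p=rayz(m,uv,.074)-W(q,[(.03,-.1,.0)])[0]
    print('marker r',np.hypot(*p[:2]),'ang',np.arctan2(p[1],p[0])-q[2]+np.pi/2)
E
```

```text
[ 0.61013259  0.08545511 -0.24096396] -13.806218042744458
[[-2.1, -0.9], [-2.3, -0.8], [0.0, -0.9], [-0.6, -0.4], [-1.1, -0.7], [-0.6, 0.0], [-0.7, -0.1], [1.7, -3.9], [-2.0, -1.9], [-0.2, -2.0], [-0.1, -2.4], [-0.3, -3.2]]
[[ 0.59859123  0.26834616  0.1125    ]
 [ 0.66074333  0.1656957   0.1       ]
 [ 0.61540195 -0.01881489  0.095     ]] [[187.5686298  182.56738471]] [[380.72247685 280.72817569]]
marker r 0.04538826099982183 ang 1.2118431631183946
marker r 0.04928389823439624 ang 1.4314631575469476
```

>>> arm_command(
  targets="-33 -13.5 -3 0 0 0;-33 -13.5 -3 0 0 0;-33 -13.5 -3 0 0 0;-33 -13.5 -3 0 0 0;-33 -13.5 -3 0 0 0;-33 -13.5 -3 0 0 0;-33 -13.5 -3 0 0 0;-33 -13.5 -3 0 0 0;-33 -13.5 -3 0 0 0;-33 -13.5 -3 0 0 0;-33 -13.5 0 0 0 0.1;-33 -13.5 0 0 0 0.1",
  fingers=-1,
)

```text
time_s: 2.1
tool_pos: [0.5366, 0.3221, 0.2618]
eef_rot: [[-0.853, 0.522, 0.001], [0.522, 0.853, 0.001], [-0.0, 0.001, -1.0]]
wrist_force: [-0.1, 1.2, -0.4]
width: 0.0854
gripper_force: 0.0
```

>>> arm_command(
  targets="-20 -10 0 0 0 0.12;-20 -10 0 0 0 0.12;-10 0 0 0 0 0.12;0 0 0 0 0 0.12;0 0 0 0 0 0;0 0 0 0 0 0",
)

```text
time_s: 2.6
tool_pos: [0.5635, 0.2772, 0.2613]
eef_rot: [[-0.522, 0.853, -0.0], [0.853, 0.522, 0.0], [0.0, 0.0, -1.0]]
wrist_force: [-0.9, 0.3, 0.4]
width: 0.0853
gripper_force: 0.0
```

```bash
cat > look.py <<'E'
import sys
from h import *
from rig import arm
def wrist(name,names=()):
    m=arm.camera_model('wrist');m['fish']=1
    im=arm.get_image('wrist');cv2.imwrite(f'pics/{name}.png',im)
    s=arm.observe()
    print('t',s['time_s'],'tcp',s['tool_pos'].round(4),'yaw_y',np.degrees(np.arctan2(s['eef_rot'][1,1],s['eef_rot'][0,1])).round(2),'tilt',s['eef_rot'][:2,2].round(4))
    for n in names:
        print(n,[(round(q['score'],2),round(q['centre'][0]*560,1),round(q['centre'][1]*420,1)) for q in arm.boxes_of(n,'wrist')[:2]])
    np.save(f'pics/{name}.npy',m,allow_pickle=True)
    return m,im
E
python3 - <<'E'
from look import *
m,im=wrist('w1',['lever_grip','coarse_grip','relief_top','set_marker','coarse_pointer','fine_pointer'])
print(m);q=np.load('q.npy')
P=W(q,[(.09,.21,.012),(-.12,.21,.012),(.09,-.24,.012),(-.12,-.24,.012),(.03,-.035,.118),(.03,-.1,.133),(.03-.0849,.09+.0849,.1435)])
print(proj(m,P).round(1))
E
```

```text
t 2.65 tcp [0.5633 0.2775 0.2613] yaw_y 31.52 tilt [-0.0003  0.0004]
lever_grip [(0.64, 310.9, 241.7)]
coarse_grip [(0.29, 349.0, 340.9)]
relief_top [(0.92, 273.3, 258.7)]
set_marker []
coarse_pointer []
fine_pointer []
{'fx': 325.19226210127806, 'fy': 325.19226210127806, 'cx': 283.3132601688102, 'cy': 210.8925950933458, 'position': array([0.52815825, 0.33537681, 0.4040445 ]), 'rotation': array([[ 8.52809642e-01,  5.02235608e-01,  1.43091256e-01],
       [ 5.22221400e-01, -8.20549815e-01, -2.32342011e-01],
       [ 7.23072406e-04,  2.72868824e-01, -9.62050977e-01]]), 'fish': 1}
[[394.3 253.8]
 [286.6 140. ]
 [192.5 407.2]
 [100.1 338.4]
 [230.7 383.8]
 [197.8 412.1]
 [312.5 233.4]]
```

View pics/w1.png

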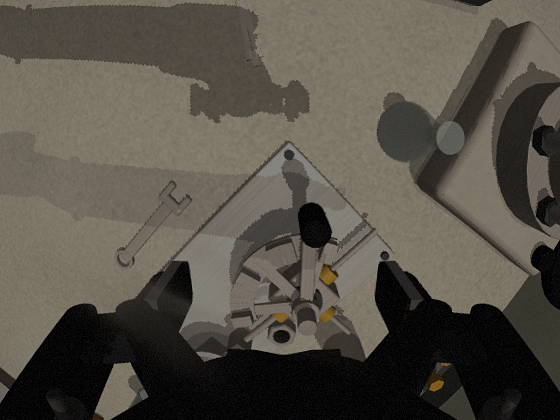

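The picture shows the grip as a dark blob around (314,226). The near and left plate corners are at (288,141) and (391,251), about 1–3 px from prediction. Now I'll get the blob's centroid and refine.

```bash
python3 - <<'E'
from h import *
m=np.load('pics/w1.npy',allow_pickle=True).item();im=cv2.imread('pics/w1.png');q=np.load('q.npy')
g=im.max(2)[190:255,285:345];b=(g<45).astype(np.uint8)
n,l,st,c=cv2.connectedComponentsWithStats(b);i=1+np.argmax(st[1:,4]);print(st[i],c[i]+[285,190])
t=np.linspace(0,2*np.pi,24,endpoint=False)
def hull(x,y):
    P=np.array([(x+.014*np.cos(a),y+.014*np.sin(a),z) for a in t for z in(.0815,.1435)])
    h=cv2.convexHull(proj(m,P).astype(np.float32));M=cv2.moments(h);return np.array([M['m10']/M['m00'],M['m01']/M['m00'],M['m00']]),cv2.boundingRect(h)
g0=W(q,[(.03-.08485,.09+.08485,.1125)])[0];print(g0,hull(*g0[:2]))
r=least_squares(lambda p:hull(*p)[0][:2]-(c[i]+[285,190]),g0[:2],diff_step=1e-4);print(r.x,hull(*r.x))
ax=W(q,[(.03,.09,.1)])[0];d=r.x-ax[:2];print('r',np.hypot(*d),'ang',np.degrees(np.arctan2(d[1],d[0])-q[2]))
E
```

```text
[  13   13   39   52 1196] [313.84364548 226.01505017]
[0.59859329 0.26834275 0.1125    ] (array([ 310.31214152,  225.00305452, 1286.51555523]), (293, 200, 36, 49))
[0.60196329 0.26918968] (array([ 313.8436485 ,  226.01504934, 1292.73866966]), (296, 201, 37, 49))
r 0.11902141606191854 ang 133.40089365783862
```

>>> arm_command(
  targets="-13 14 5 0 0 0;-14 15 15 0 0 0;0 0 23 0 0 0;0 0 23 0 0 0;0 0 23 0 0 0;0 0 23 0 0 0;0 0 23 0 0 0;0 0 18 0 0 0;0 0 10 0 0 0;0 0 0 0 0 0",
)

```text
time_s: 3.78
tool_pos: [0.6008, 0.2683, 0.0957]
eef_rot: [[-0.52, 0.854, -0.004], [0.854, 0.52, -0.002], [0.0, -0.005, -1.0]]
wrist_force: [-0.2, -0.7, -0.4]
width: 0.0853
gripper_force: 0.0
```

>>> arm_command(
  targets="0 0 0 0 0 0;0 0 0 0 0 0;0 0 0 0 0 0;0 0 0 0 0 0;0 0 0 0 0 0;0 0 0 0 0 0;0 0 0 0 0 0;0 0 0 0 0 0",
  fingers=1,
  newtons=35,
)

```text
time_s: 4.45
tool_pos: [0.6029, 0.2691, 0.0992]
eef_rot: [[-0.519, 0.855, 0.001], [0.855, 0.519, 0.001], [0.0, 0.001, -1.0]]
wrist_force: [-1.5, -0.3, 4.3]
width: 0.0275
gripper_force: 35.3
```

>>> arm_command(
  targets="0 0 -5 0 0 0;0 0 -5 0 0 0;0 0 -5 0 0 0;0 0 -5 0 0 0;0 0 0 0 0 0;0 0 0 0 0 0",
)

```text
time_s: 4.95
tool_pos: [0.6027, 0.2686, 0.1184]
eef_rot: [[-0.519, 0.855, 0.0], [0.855, 0.519, 0.0], [-0.0, 0.0, -1.0]]
wrist_force: [2.9, -0.2, -4.2]
width: 0.0267
gripper_force: 34.9
```

>>> arm_command(
  targets="-0.3 -9 0 0 0 -0.075;-0.3 -9 0 0 0 -0.075;-0.3 -9 0 0 0 -0.075;-0.3 -9 0 0 0 -0.075;-0.3 -9 0 0 0 -0.075;-0.3 -9 0 0 0 -0.075;-0.3 -9 0 0 0 -0.075",
)

```text
time_s: 5.53
tool_pos: [0.5592, 0.2246, 0.1183]
eef_rot: [[-0.88, 0.475, 0.001], [0.475, 0.88, 0.001], [-0.0, 0.002, -1.0]]
wrist_force: [4.5, 1.5, -4.7]
width: 0.0276
gripper_force: 35.0
```

>>> arm_command(
  targets="-0.3 -9 0 0 0 -0.075;-0.3 -9 0 0 0 -0.075;-0.3 -9 0 0 0 -0.075;-0.3 -9 0 0 0 -0.075;-0.3 -9 0 0 0 -0.075;-0.3 -9 0 0 0 -0.075;-0.3 -9 0 0 0 -0.075;-0.3 -9 0 0 0 -0.075;-0.3 -9 0 0 0 -0.075;-0.3 -9 0 0 0 -0.075;-0.3 -9 0 0 0 -0.075;0 0 0 0 0 0",
)

```text
time_s: 6.53
tool_pos: [0.5502, 0.1284, 0.1182]
eef_rot: [[-0.947, -0.321, -0.001], [-0.321, 0.947, 0.002], [0.0, 0.002, -1.0]]
wrist_force: [1.3, 4.1, -5.4]
width: 0.0276
gripper_force: 35.1
```

>>> arm_command(
  targets="0 0 0 0 0 0;0 0 0 0 0 0",
)

```text
time_s: 6.7
tool_pos: [0.5499, 0.1292, 0.1181]
eef_rot: [[-0.948, -0.319, -0.001], [-0.319, 0.948, 0.001], [0.001, 0.001, -1.0]]
wrist_force: [1.2, 3.3, -4.8]
width: 0.027
gripper_force: 35.1
```

>>> arm_command(
  targets="-0.3 -9 0 0 0 -0.075;-0.3 -9 0 0 0 -0.075;0 -0.6 0 0 0 -0.005;0 0 0 0 0 0;0 0 0 0 0 0;0 0 0 0 0 0",
)

```text
time_s: 7.2
tool_pos: [0.5575, 0.1113, 0.1182]
eef_rot: [[-0.887, -0.461, -0.0], [-0.461, 0.887, -0.0], [0.0, -0.0, -1.0]]
wrist_force: [1.6, 2.7, -5.0]
width: 0.0272
gripper_force: 35.2
```

>>> arm_command(
  targets="0 -2 0 0 0 -0.017;0 0 4 0 0 0;0 0 4 0 0 0;0 0 4 0 0 0;0 0 3 0 0 0;0 0 3 0 0 0;0 0 0 0 0 0;0 0 0 0 0 0",
)

```text
time_s: 7.87
tool_pos: [0.5586, 0.1092, 0.1001]
eef_rot: [[-0.879, -0.477, -0.0], [-0.477, 0.879, 0.0], [0.0, 0.0, -1.0]]
wrist_force: [-0.1, 3.0, -3.4]
width: 0.0272
gripper_force: 35.5
```

>>> arm_command(
  targets="0 0 0.5 0 0 0;0 0 0 0 0 0;0 0 0 0 0 0;0 0 0 0 0 0;0 0 0 0 0 0",
  fingers=-1,
)

```text
time_s: 8.28
tool_pos: [0.5589, 0.1086, 0.1001]
eef_rot: [[-0.879, -0.476, 0.001], [-0.476, 0.879, -0.0], [-0.0, -0.0, -1.0]]
wrist_force: [0.6, 0.2, 0.4]
width: 0.0843
gripper_force: 0.0
```

>>> arm_command(
  targets="0 0 -15 0 0 0;0 0 -25 0 0 0;0 0 -30 0 0 0;0 0 -30 0 0 0;0 0 -30 0 0 0;20 0 -30 0 0 0;30 0 0 0 0 0;30 0 0 0 0 0;0 0 0 0 0 0",
)

```text
time_s: 9.03
tool_pos: [0.4841, 0.0672, 0.2602]
eef_rot: [[-0.881, -0.474, -0.003], [-0.474, 0.881, -0.001], [0.003, 0.0, -1.0]]
wrist_force: [-0.5, 0.4, 0.4]
width: 0.0854
gripper_force: 0.0
```

```bash
python3 - <<'E'
from look import *
m,im=wrist('w2',['lever_grip','coarse_grip','relief_top','set_marker','coarse_pointer','fine_pointer'])
q=np.load('q.npy');q[0]+=.003;q[1]+=.0005;np.save('q1.npy',q)
print(proj(m,W(q,[(.03,-.1,.133),(.03,-.035,.118)])))
cv2.imwrite('pics/s2.png',cv2.resize(arm.get_image('scene')[190:290,225:355],(780,600),interpolation=cv2.INTER_CUBIC))
E
```

```text
t 9.0833 tcp [0.4864 0.069  0.2603] yaw_y 118.34 tilt [-0.0001 -0.0001]
lever_grip [(0.87, 287.3, 292.2)]
coarse_grip [(0.74, 165.4, 245.7)]
relief_top [(0.69, 228.1, 235.8), (0.46, 427.5, 393.7)]
set_marker [(0.66, 186.1, 223.6)]
coarse_pointer [(0.68, 160.5, 248.9)]
fine_pointer [(0.96, 145.6, 266.5)]
[[145.07740741 278.69673143]
 [198.77732634 310.40162691]]
```

View pics/w2.png

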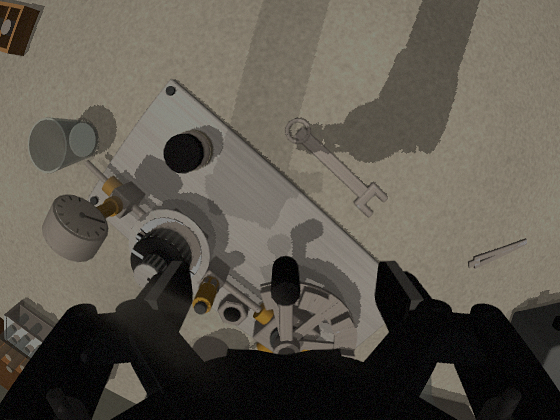

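View pics/s2.png

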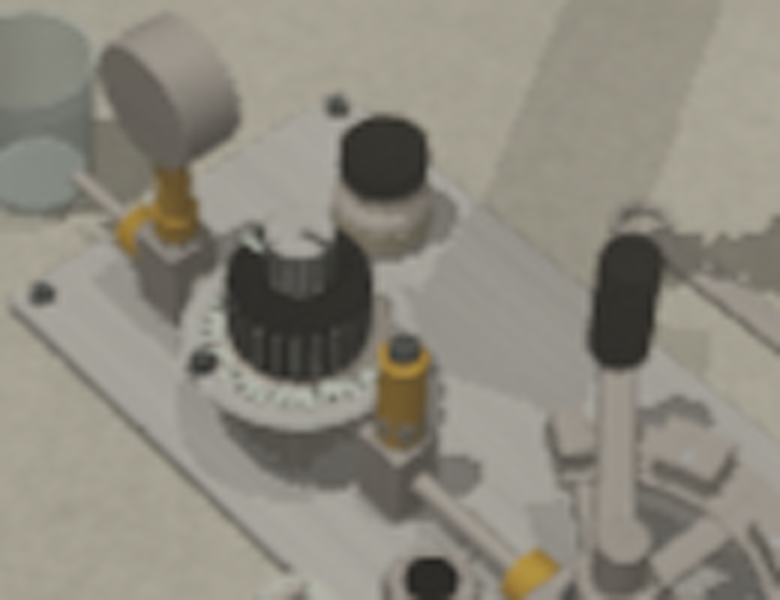

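Wrist picture: the lever grip is at (286,280) with its arm between the teeth, and the ring is at (165,246), partly hidden by a finger. The scene crop shows the lever in feed and the marker at crop (203,362). Before moving over the valve, I'll check the lever's drop height numerically and read joint 7.

```bash
python3 - <<'E'
from h import *
from rig import arm
print(arm.observe()['qpos'])
m=np.load('pics/w2.npy',allow_pickle=True).item();im=cv2.imread('pics/w2.png')
g=im.max(2)[245:315,255:325];b=(g<45).astype(np.uint8)
n,l,st,c=cv2.connectedComponentsWithStats(b);i=1+np.argmax(st[1:,4]);o=np.array([255,245]);print(st[i],c[i]+o)
t=np.linspace(0,2*np.pi,24,endpoint=False)
def hull(x,y,dz):
    P=np.array([(x+.014*np.cos(a),y+.014*np.sin(a),z+dz) for a in t for z in(.0815,.1435)])
    h=cv2.convexHull(proj(m,P).astype(np.float32));M=cv2.moments(h);return np.array([M['m10']/M['m00'],M['m01']/M['m00'],M['m00']]),cv2.boundingRect(h)
for p in((.5587,.1092,0),(.5587,.1092,.011)):print(hull(*p))
q=np.load('q1.npy');ms=arm.camera_model('scene')
print('scene',proj(ms,np.array([(.5587,.1092,.0815),(.5587,.1092,.0925),(.5587,.1092,.1435),(.5587,.1092,.1545)])).round(1),'seen top approx',225+630/6,190+250/6,'bottom',225+620/6,190+355/6)
E
```

```text
[-17.56266148   5.48211614   4.62039917 106.67880645  -0.48016804
  67.87157887 105.74720571]
[  15   11   31   49 1215] [285.06255144 280.8781893 ]
(array([ 286.09683262,  282.61462897, 1342.75565478]), (271, 255, 31, 54))
(array([ 286.19019564,  288.0094742 , 1448.30923407]), (270, 259, 33, 56))
scene [[328.3 247.7]
 [328.7 245. ]
 [330.6 231.8]
 [331.  228.9]] seen top approx 330.0 231.66666666666666 bottom 328.3333333333333 249.16666666666666
```

>>> arm_command(
  targets="-19 -35 0 0 0 0;-19 -35 0 0 0 0;-19 -35 0 0 0 0;-18 -34 0 0 0 0;0 0 0 0 0 0.12;0 0 0 0 0 0.12;0 0 0 0 0 0.12;0 0 0 0 0 0.12;0 0 0 0 0 0.12;0 0 0 0 0 0.12;0 0 0 0 0 0.12;0 0 0 0 0 0.12",
)

```text
time_s: 10.43
tool_pos: [0.621, -0.0151, 0.2592]
eef_rot: [[-0.892, 0.451, -0.001], [0.451, 0.892, -0.0], [0.0, -0.0, -1.0]]
wrist_force: [-0.0, -0.4, -0.4]
width: 0.0851
gripper_force: 0.0
```

>>> arm_command(
  targets="0 0 0 0 0 0.12;0 0 0 0 0 0.12;0 0 0 0 0 0.12;0 0 0 0 0 0.12;0 0 0 0 0 0.12;0 0 0 0 0 0.12;0 0 0 0 0 0.12;0 0 0 0 0 0.12;0 0 0 0 0 0.12;0 0 0 0 0 0.12;0 0 0 0 0 0.12;0 0 0 0 0 0.12",
)

```text
time_s: 11.43
tool_pos: [0.621, -0.015, 0.2593]
eef_rot: [[0.331, 0.944, -0.0], [0.944, -0.331, -0.0], [-0.001, -0.0, -1.0]]
wrist_force: [1.2, 0.5, -0.9]
width: 0.0855
gripper_force: 0.0
```

>>> arm_command(
  targets="0 0 0 0 0 0.12;0 0 0 0 0 0.12;0 0 0 0 0 0.12;0 0 0 0 0 0.12;0 0 0 0 0 0.09;0 0 0 0 0 0;0 0 0 0 0 0",
)

```text
time_s: 12.02
tool_pos: [0.6208, -0.015, 0.2594]
eef_rot: [[0.783, 0.623, -0.001], [0.623, -0.783, -0.001], [-0.001, 0.0, -1.0]]
wrist_force: [0.8, -0.3, 0.2]
width: 0.085
gripper_force: 0.0
```

```bash
python3 - <<'E'
from look import *
m,im=wrist('w3',['coarse_grip','relief_top','set_marker','coarse_pointer','fine_pointer'])
q=np.load('q1.npy')
print(proj(m,W(q,[(.03,-.1,.133),(.03,-.1,.105),(.03,-.035,.118)])))
cv2.imwrite('pics/w3c.png',cv2.resize(im[150:350,150:410],(780,600),interpolation=cv2.INTER_CUBIC))
print(arm.observe()['qpos'])
E
```

```text
t 12.0667 tcp [ 0.6207 -0.0151  0.2595] yaw_y -51.52 tilt [-0.0004 -0.0003]
coarse_grip [(0.73, 280.6, 187.4)]
relief_top [(0.86, 217.0, 157.9), (0.71, 283.3, 186.1)]
set_marker [(0.91, 276.0, 151.1)]
coarse_pointer [(0.92, 280.2, 185.7)]
fine_pointer [(0.75, 281.3, 206.3)]
[[283.1571515  207.54319094]
 [283.17421827 199.69905118]
 [237.79805355 146.45953545]]
[-32.15502558  22.81839115  40.22564837  90.93167164 -15.29179867
  71.87551445 -40.99237331]
```

View pics/w3c.png

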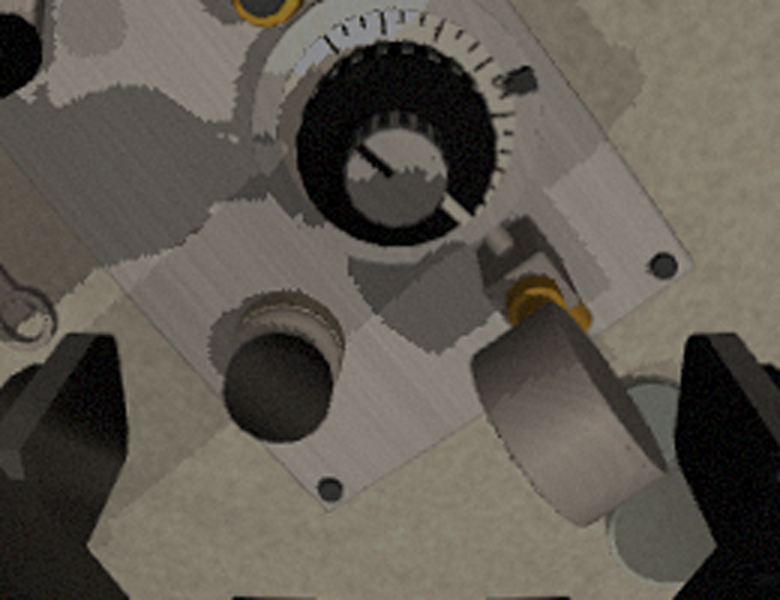

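The crop shows the fine knob's top centred at (396,176) and the ring's top at about (397,143). The ring's white line runs (443,195) to (472,220), and the marker tab is at (522,80).

```bash
python3 - <<'E'
from h import *
m=np.load('pics/w3.npy',allow_pickle=True).item();q=np.load('q1.npy')
F=lambda u,v:(u/3+150,v/3+150)
a=rayz(m,F(396,176),.133);b=rayz(m,F(397,143),.105);print('axis',a,b,'model',W(q,[(.03,-.1,0)])[0])
c=(a+b)/2
k=rayz(m,F(522,80),.074)-c;print('marker r',np.hypot(*k[:2]),'coarse-angle',np.arctan2(k[1],k[0])-q[2]+np.pi/2)
for uv in((443,195),(472,220)):
    k=rayz(m,F(*uv),.105)-c;print('line r',np.hypot(*k[:2]),np.arctan2(k[1],k[0])-q[2]+np.pi/2)
k=rayz(m,F(357,148),.133)-a;print('fine',np.hypot(*k[:2]),np.arctan2(k[1],k[0])-q[2]+np.pi/2)
# gripper-frame alignment
from rig import arm
s=arm.observe();print('shift tool mm',(s['eef_rot'].T@(c-s['tool_pos']))*1e3)
for n,y in(('relief',-.035),('gauge',-.185)):
    w=W(q,[(.03,y,0)])[0];print(n,w)
E
```

```text
axis [ 0.61700079 -0.01815977  0.133     ] [ 0.61945004 -0.0164721   0.105     ] model [ 0.61840195 -0.01831489  0.        ]
marker r 0.04581514092903213 coarse-angle 1.2767865978103285
line r 0.021376003223032222 0.10129224305676576
line r 0.03395685600705226 0.13292170355871824
fine 0.013814984280187861 3.4137961296455854
shift tool mm [-2.98401824e+00 -3.72927809e-02  1.40809839e+02]
relief [0.63391348 0.04480715 0.        ]
gauge [ 0.59811765 -0.10085911  0.        ]
```

The gripper body's corners could touch the gauge head at large yaw, so I'll turn the ring in three short strokes near panel x (±12°).

>>> arm_command(
  targets="-3.6 0.2 0 0 0 0;0 0 0 0 0 -0.112;0 0 0 0 0 -0.112;0 0 0 0 0 -0.112;0 0 0 0 0 -0.112;0 0 20 0 0 0;0 0 25 0 0 0;0 0 25 0 0 0;0 0 20 0 0 0;0 0 0 0 0 0;0 0 0 0 0 0",
)

```text
time_s: 13.23
tool_pos: [0.6171, -0.018, 0.1693]
eef_rot: [[0.439, 0.899, -0.002], [0.899, -0.439, -0.0], [-0.001, -0.002, -1.0]]
wrist_force: [0.3, 0.3, 1.3]
width: 0.0855
gripper_force: 0.0
```

>>> arm_command(
  targets="0 0 15 0 0 0;0 0 15 0 0 0;0 0 15 0 0 0;0 0 15 0 0 0;0 0 12 0 0 0;0 0 10 0 0 0;0 0 7 0 0 0;0 0 0 0 0 0;0 0 0 0 0 0",
)

```text
time_s: 13.98
tool_pos: [0.6182, -0.0179, 0.0811]
eef_rot: [[0.438, 0.899, 0.0], [0.899, -0.438, 0.0], [0.0, 0.0, -1.0]]
wrist_force: [-0.4, -0.5, 0.3]
width: 0.0853
gripper_force: 0.0
```

>>> arm_command(
  targets="0 0 0 0 0 0;0 0 0 0 0 0;0 0 0 0 0 0;0 0 0 0 0 0;0 0 0 0 0 0;0 0 0 0 0 0",
  fingers=1,
  newtons=25,
)

```text
time_s: 14.48
tool_pos: [0.6159, -0.0166, 0.0818]
eef_rot: [[0.438, 0.899, -0.004], [0.899, -0.438, 0.003], [0.001, -0.005, -1.0]]
wrist_force: [-6.3, 2.2, 7.8]
width: 0.0629
gripper_force: 26.1
```

>>> arm_command(
  targets="0 -2.6 0 0 0 0;0 0 0 0 0 -0.08;0 0 0 0 0 -0.08;0 0 0 0 0 -0.08;0 0 0 0 0 -0.08;0 0 0 0 0 -0.08;0 0 0 0 0 0;0 0 0 0 0 0",
)

```text
time_s: 15.15
tool_pos: [0.6154, -0.0165, 0.0818]
eef_rot: [[0.056, 0.998, -0.0], [0.998, -0.056, 0.001], [0.001, -0.0, -1.0]]
wrist_force: [-2.3, 0.8, 6.4]
width: 0.0634
gripper_force: 28.0
```

>>> arm_command(
  targets="0 0 0 0 0 0;0 0 0 0 0 0;0 0 0 0 0 0;0 0 0 0 0 0.1;0 0 0 0 0 0.1;0 0 0 0 0 0.1;0 0 0 0 0 0.1;0 0 0 0 0 0;0 0 0 0 0 0",
  fingers=-1,
)

```text
time_s: 15.9
tool_pos: [0.6156, -0.0167, 0.0806]
eef_rot: [[0.436, 0.9, 0.0], [0.9, -0.436, -0.001], [-0.0, 0.0, -1.0]]
wrist_force: [-0.5, 0.3, -0.6]
width: 0.0852
gripper_force: 0.0
```

>>> arm_command(
  targets="0 0 0 0 0 0;0 0 0 0 0 0;0 0 0 0 0 0;0 0 0 0 0 0;0 0 0 0 0 0;0 0 0 0 0 0",
  fingers=1,
)

```text
time_s: 16.4
tool_pos: [0.6157, -0.0168, 0.0811]
eef_rot: [[0.438, 0.899, 0.001], [0.899, -0.438, 0.0], [0.0, 0.0, -1.0]]
wrist_force: [-0.4, -1.1, 1.9]
width: 0.0631
gripper_force: 27.7
```

>>> arm_command(
  targets="0 0 0 0 0 -0.08;0 0 0 0 0 -0.08;0 0 0 0 0 -0.08;0 0 0 0 0 -0.08;0 0 0 0 0 -0.08;0 0 0 0 0 0;0 0 0 0 0 0",
)

```text
time_s: 16.98
tool_pos: [0.6155, -0.0167, 0.0811]
eef_rot: [[0.056, 0.998, 0.0], [0.998, -0.056, 0.0], [0.0, 0.0, -1.0]]
wrist_force: [-1.3, 0.5, 3.9]
width: 0.0629
gripper_force: 27.9
```

>>> arm_command(
  targets="0 0 0 0 0 0;0 0 0 0 0 0;0 0 0 0 0 0;0 0 0 0 0 0.1;0 0 0 0 0 0.1;0 0 0 0 0 0.1;0 0 0 0 0 0.1;0 0 0 0 0 0;0 0 0 0 0 0",
  fingers=-1,
)

```text
time_s: 17.73
tool_pos: [0.6155, -0.0166, 0.0806]
eef_rot: [[0.436, 0.9, -0.0], [0.9, -0.436, -0.0], [-0.0, -0.0, -1.0]]
wrist_force: [0.1, 0.2, -0.1]
width: 0.0851
gripper_force: 0.0
```

>>> arm_command(
  targets="0 0 -15 0 0 0;0 0 -25 0 0 0;0 0 -30 0 0 0;0 0 -30 0 0 0;0 0 -30 0 0 0;0 0 0 0 0 0;0 0 0 0 0 0;0 0 0 0 0 0",
)

```text
time_s: 18.4
tool_pos: [0.6149, -0.0166, 0.2102]
eef_rot: [[0.437, 0.899, -0.001], [0.899, -0.437, 0.0], [-0.0, -0.001, -1.0]]
wrist_force: [-1.0, 0.6, -1.1]
width: 0.0854
gripper_force: 0.0
```

```bash
python3 - <<'E'
from look import *
m,im=wrist('w4',['set_marker','coarse_pointer','fine_pointer'])
print(proj(m,np.array([(.6156,-.0167,.133),(.6156,-.0167,.105),(.6156,-.0167,.072)])))
c=proj(m,np.array([(.6156,-.0167,.1)]))[0];x,y=int(c[0])-65,int(c[1])-50;print(x,y)
cv2.imwrite('pics/w4c.png',cv2.resize(im[y:y+100,x:x+130],(780,600),interpolation=cv2.INTER_CUBIC))
E
```

```text
t 18.45 tcp [ 0.6145 -0.0165  0.2095] yaw_y -25.95 tilt [-0.0024  0.0003]
set_marker [(0.78, 277.8, 151.7), (0.29, 204.2, 258.3)]
coarse_pointer [(0.88, 285.0, 195.0)]
fine_pointer [(0.62, 283.1, 216.6)]
[[282.59440803 219.57405454]
 [282.70297253 209.01349386]
 [282.8053151  199.09737579]]
217 157
```

View pics/w4c.png

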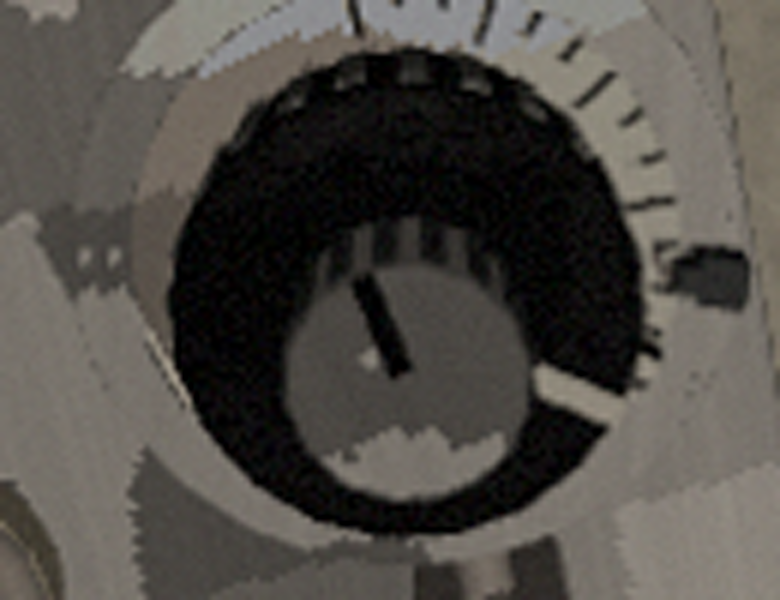

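The crop shows the ring's line at (540,375)-(615,410), the pointer lug near (652,348) and the marker tab at (710,280). The fine knob's centre is at (407,380) and its line end at (360,278).

```bash
cat > ang.py <<'E'
from h import *
def ang(name,x0,y0,k,fc,pts):
    m=np.load(f'pics/{name}.npy',allow_pickle=True).item();q=np.load('q1.npy')
    F=lambda u,v:(u/k+x0,v/k+y0)
    a=rayz(m,F(*fc),.133);print('axis',a)
    for n,u,v,z in pts:
        d=rayz(m,F(u,v),z)-a;print(n,'r',round(np.hypot(*d[:2]),4),'ang',round((np.arctan2(d[1],d[0])-q[2]+np.pi/2)%(2*np.pi),3))
E
python3 -c "
from ang import *
ang('w4',217,157,6,(407,381),[('marker',710,280,.074),('mtip',672,279,.074),('line',540,376,.105),('line',615,410,.105),('ptr',652,348,.074),('fine',362,280,.133)])
ang('w3',150,150,3,(396,176),[('marker',522,80,.074),('mtip',508,86,.074),('line',443,195,.105),('line',472,220,.105),('fine',357,148,.133)])"
```

```text
axis [ 0.61672651 -0.01801278  0.133     ]
marker r 0.0454 ang 1.295
mtip r 0.0397 ang 1.289
line r 0.0196 ang 0.931
line r 0.0309 ang 0.927
ptr r 0.0394 ang 1.009
fine r 0.0134 ang 3.333
axis [ 0.61700079 -0.01815977  0.133     ]
marker r 0.0465 ang 1.306
mtip r 0.0412 ang 1.303
line r 0.0204 ang 0.155
line r 0.033 ang 0.167
fine r 0.0138 ang 3.414
```

>>> arm_command(
  targets="0 0 25 0 0 0;0 0 25 0 0 0;0 0 25 0 0 0;0 0 20 0 0 0;0 0 15 0 0 0;0 0 12 0 0 0;0 0 8 0 0 0;0 0 0 0 0 0;0 0 0 0 0 0",
)

```text
time_s: 19.35
tool_pos: [0.6156, -0.0168, 0.0808]
eef_rot: [[0.439, 0.899, -0.0], [0.899, -0.439, -0.0], [-0.0, -0.0, -1.0]]
wrist_force: [0.5, 0.0, 0.9]
width: 0.0854
gripper_force: 0.0
```

>>> arm_command(
  targets="0 0 0 0 0 0;0 0 0 0 0 0;0 0 0 0 0 0;0 0 0 0 0 0;0 0 0 0 0 0;0 0 0 0 0 0",
  fingers=1,
)

```text
time_s: 19.85
tool_pos: [0.6159, -0.0166, 0.0822]
eef_rot: [[0.438, 0.899, 0.001], [0.899, -0.438, 0.001], [0.001, 0.001, -1.0]]
wrist_force: [-2.4, -0.4, 5.9]
width: 0.0631
gripper_force: 27.4
```

>>> arm_command(
  targets="0 0 0 0 0 -0.08;0 0 0 0 0 -0.08;0 0 0 0 0 -0.08;0 0 0 0 0 -0.08;0 0 0 0 0 -0.04;0 0 0 0 0 0;0 0 0 0 0 0;0 0 0 0 0 0",
)

```text
time_s: 20.52
tool_pos: [0.6156, -0.0165, 0.0822]
eef_rot: [[0.093, 0.996, 0.0], [0.996, -0.093, 0.001], [0.001, 0.0, -1.0]]
wrist_force: [-3.1, 1.5, 5.9]
width: 0.0633
gripper_force: 27.5
```

>>> arm_command(
  targets="0 0 0 0 0 0;0 0 0 0 0 0;0 0 0 0 0 0;0 0 0 0 0 0;0 0 -15 0 0 0;0 0 -25 0 0 0;0 0 -30 0 0 0;0 0 -30 0 0 0;0 0 -30 0 0 0;0 0 0 0 0 0;0 0 0 0 0 0;0 0 0 0 0 0",
  fingers=-1,
)

```text
time_s: 21.52
tool_pos: [0.615, -0.0166, 0.2101]
eef_rot: [[0.094, 0.996, -0.001], [0.996, -0.094, 0.0], [0.0, -0.001, -1.0]]
wrist_force: [-0.1, -0.3, -0.1]
width: 0.0849
gripper_force: 0.0
```

```bash
python3 - <<'E'
from look import *
m,im=wrist('w5',['set_marker','coarse_pointer'])
c=proj(m,np.array([(.6156,-.0167,.1)]))[0];x,y=int(c[0])-65,int(c[1])-50;print(x,y)
cv2.imwrite('pics/w5c.png',cv2.resize(im[y:y+100,x:x+130],(780,600),interpolation=cv2.INTER_CUBIC))
E
```

```text
t 21.5667 tcp [ 0.6146 -0.0165  0.2094] yaw_y -5.37 tilt [-0.0024  0.0001]
set_marker [(0.72, 283.9, 189.2), (0.61, 282.6, 152.3)]
coarse_pointer [(0.98, 283.4, 191.4), (0.39, 240.1, 337.3)]
217 157
```

View pics/w5c.png

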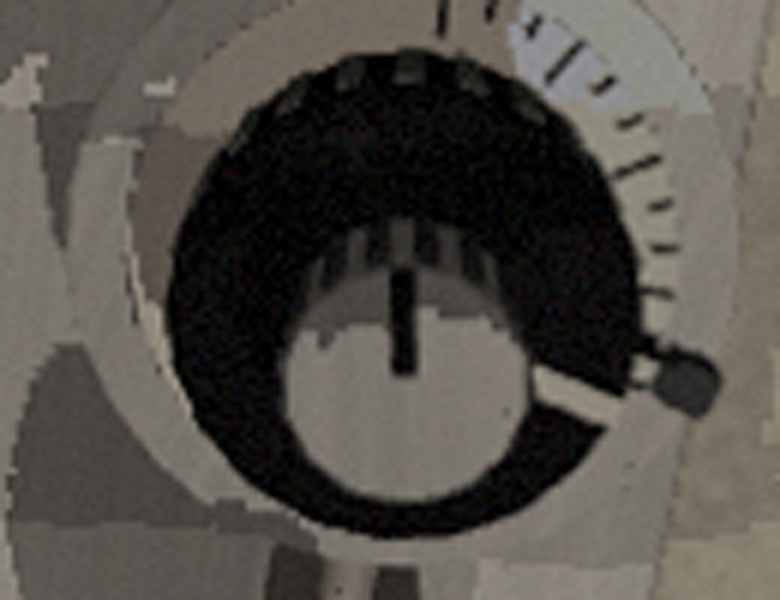

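The pointer's white line at (643,373) now runs into the marker tab, centred at (686,382). I'll check the angles.

```bash
python3 -c "
from ang import *
ang('w5',217,157,6,(407,381),[('marker',687,381,.074),('ptr',643,372,.073),('line',540,377,.105),('line',615,410,.105),('fine',402,268,.133)])
ang('w4',217,157,6,(407,381),[('ptr',645,373,.073)])
m=np.load('pics/w5.npy',allow_pickle=True).item();q=np.load('q1.npy')
a=rayz(m,(407/6+217,381/6+157),.133)
for th in(1.25,1.27,1.29,1.31,1.33):
  w=th-np.pi/2+q[2];P=np.array([(a[0]+r*np.cos(w),a[1]+r*np.sin(w),.074) for r in(.036,.0465)]);print(th,((proj(m,P)-[217,157])*6).round(0).tolist())
im=cv2.imread('pics/w5.png').max(2);print(im[209:230,320:342])
"
```

```text
axis [ 0.61696437 -0.0176783   0.133     ]
marker r 0.0465 ang 1.304
ptr r 0.04 ang 1.263
line r 0.0197 ang 1.283
line r 0.0309 ang 1.286
fine r 0.0138 ang 3.332
axis [ 0.61672651 -0.01801278  0.133     ]
ptr r 0.0403 ang 0.904
1.25 [[619.0, 366.0], [680.0, 395.0]]
1.27 [[622.0, 362.0], [683.0, 390.0]]
1.29 [[624.0, 357.0], [685.0, 385.0]]
1.31 [[626.0, 353.0], [688.0, 379.0]]
1.33 [[628.0, 349.0], [691.0, 374.0]]
[[ 20  21  15  38 109 150 145 144 138 128 131 128 127 123 127 127 130 130
  133 121 123 125]
 [ 13   8  17  34 107 145 146 144 136 126 127 127 129 126 125 129 131 132
  120 123 126 119]
 [ 11   5  15  32  95 135 146 139 132 128 125 129 125 128 128 130 130 131
  124 125 123 118]
 [ 17  16   7  24  54  86 107 116 132 129 132 126 126 123 132 130 128 127
  128 122 123 119]
 [ 17  11  14  15  12  14  61 111 117 116 132 128 126 131 129 126 130 126
  128 124 123 120]
 [ 15  13  15  15   3   0  58  95  82  66 101 124 134 132 133 130 132 126
  119 123 121 118]
 [ 14  17   8   8  16   5  30  49  45  17  47  72  89  91 121 138 130 125
  127 122 112 118]
 [ 17  11  52  93  79  22  13  
[... 571 characters left out ...]
7  48  45  40  42  44  70 109
  120 116 116 114]
 [ 88 110 135 128 132 124  94  50  40  43  41  41  44  46  42  49 100 117
  114 116 116 114]
 [133 130 127 129 125 128 125  97  53  40  39  44  44  44  38  68 111 120
  118 119 115 117]
 [141 129 130 126 126 126 127 124 118 107  77  39  41  42  44  96 120 124
  123 123 120 117]
 [132 128 128 125 125 124 126 128 130 131 121  97  62  65  99 118 121 128
  125 122 121 119]
 [127 126 125 123 122 124 129 129 131 132 123 105 106 113 120 122 123 125
  125 128 125 120]
 [124 130 124 127 125 124 130 130 132 129 119 108 115 130 127 123 124 124
  122 123 123 121]
 [126 125 126 124 126 127 128 130 130 127 119 103 116 131 125 121 116 117
  116 119 121 118]]
```

The pointer and marker agree to about 0.01 rad, the fine line hasn't moved, the lever is home in feed, and the gripper is clear.

```bash
python3 -c "
from rig import arm
print(arm.sign_off())"
```

```text
the job is handed in; nothing more can be done
None
```

I handed the job in at about 22 s: the selector lever is home in the feed notch, and the coarse ring was then opened to within about 0.01 rad of the set marker; the fine-trim knob and the marker were left alone, no other bench items were touched as far as I could see, and the verdict was not shown to me.

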